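Reset the parts washer with its key

ROBOT

A 6-joint arm with a two-finger parallel gripper is mounted at the origin on the work surface. World frame = base frame: x ahead of the robot, y to its left, z up, the work surface at z = 0. Lengths are in m, angles in rad, forces in N, time in s.
With the tool pointing down it reaches from about 0.275 to 0.75 m from the base axis. Payload 10.2 kg.
Tool frame: the origin (TCP) lies midway between the tips of the shut fingers; the grasp point (between the pads) lies 19 mm behind it; z points along the fingers, y is the direction in which the jaws open and shut (so a half turn about z gives the same grasp; the last joint's range is limited). The gripper opens to 88 mm and grips with 3 to 60 N. Pads are 18 mm wide; open, the fingers measure 123 mm over their backs; the gripper's body (75 mm by 187 mm) begins 45 mm behind the grasp point.
Start: joints at [-1.508, 0.313, 1.498, -0, 1.331, -0.223], TCP at [0.148, -0.504, 0.239] pointing down, gripper open.
Joint ranges: [-2.94, 2.94], [-0.97, 2.17], [0.19, 2.56], [-1.23, 4.37], [0.02, 3.11], [-2.88, 2.88]. Speed limits (rad/s): [2.39, 2.39, 3.01, 3.14, 3.14, 3.14].

INTERFACE

Orientations are given as a rotation vector (axis times angle).
In Python, from cell import ctrl, optics gives the robot as it stands.
- The arm moves only by the tool arm_command, never from a script. Its argument "steps" is a list of rows, each an object of numbers: "rx", "ry", "rz": the turn, a rotation vector about the tool's x, y, z in rad; "x", "y", "z": the shift along the tool's x, y, z in m; "grip": the gripper command: -1 is fully open, 1 is shut, values between are in proportion. A call has 1 to 20 rows; each row shifts and turns the pose as measured when the row begins, along the tool's axes as they then stand; what a row does not reach is not made up. A row lasts 1/10 s, in which the tool goes at most 50 mm and 8.59 degrees, less where a joint would pass 70% of its speed; a pose out of reach is approached as far as the arm can. A call is refused whole if a number of a shift passes 0.05 or a number of a turn 0.15, either way. A call with a gripper value outside its range is refused whole. The fingers move at their own pace and stop on an object; "newtons" is the grip in N (left out, the last holds). Time passes only in rows, so rows that do not move let the fingers close. It gives the time, the measured TCP pose, the force and the opening at its end, in the units of the state.
- ctrl.read_state(): the state, without advancing time (a new reading comes with each control period).
- optics.capture(name): name is "scene" or "side" or "wrist"; returns the picture (400x640x3 uint8, blue, green, red); there is no depth.
- optics.camera_params(name): a dict with "K" (3x3 intrinsics, pixels), "k1" (the pictures are not rectified: a ray, as slopes to the right and down, at radius r is drawn at 1 + k1 r^2 times it, then the intrinsics apply), "pose" (4x4, takes a point from camera to world coordinates). Camera axes: x right, y down, z forward; pixel columns grow to the right and rows downward; lengths in m; the calibration is good to about 2 mm. A picture is of the moment at which its call begins: read the wrist's pose just before it. camera_params takes no time and is no camera call; for the wrist camera it gives the pose at the moment of the call.
- ctrl.finish_job(): hands the job in, once; it reports no verdict.
The state is a dict: "time_s": time; "joints": joint angles; "qvel": joint speeds; "joint_efforts": joint torques, N m; "tcp_pos": TCP position; "orientation": TCP orientation; "ft_force": force on the tool from outside, world axes, zero at the start; "torque": the same for the moment, N m; "grip_width": opening from 0.0 (shut) to 1.0 (fully open).
Only numpy, scipy, OpenCV 4.12 (cv2) and the standard library are available. Lean on these libraries where they do the work, as an engineer would, in place of code of your own. Each camera call takes 0.05 s, during which the arm holds its last target.

TASK

The parts washer has tripped. Take the key in the yellow-topped switch box, turn it clockwise (seen from above) all the way to its stop, then turn it back to where it started, the only position in which it comes out; draw it straight up and put it into the green key tray. Leave the key in the blue-topped box as it is.

Things in the scene. Friction and masses are not known exactly. Their poses are not given: they have to be found in the camera images.
- reset_key_grip (a point): Key to use, upright in the yellow-topped box's lock (key 62 mm tall, 40 g). Point: centre of its yellow head, 36 wide (x) x 10 thick (y) x 30 mm high (z), 85 mm above the table, 47 above the key's foot. Grasp across the 10 mm. Under the head 12 mm of 7 mm shank shows above the lock face; hidden 22 x 5.5 mm cross-bit, along x, at its foot. Turns about its z; must rise 20 mm to come free.
- reset_lock (a joint): Plug of the lock in the yellow-topped box (fixed, 104 mm square, face 58 mm high), turned by the key: 0 home (white mark, start), grows clockwise from above to a stop at 1.2 rad (red mark). Friction 0.06 N m, no spring. Lags the key by about 0.1 rad of play each way. The key comes out only within about 10 degrees of its starting angle.
- key_tray_in (a point): Green plastic key tray, open on top, fixed to the table; 170 x 160 mm outside (x, y), walls 4 mm thick, 25 mm high. Point: centre of its inner floor, 4 mm above the table; z up. The key may lie or stand in it.
- mode_key_edge (a point): Key to leave alone: same shape, blue head, in a blue-topped box of the same build (boxes and tray change places). Point: 16 mm off its axis along the head's width, 85 mm above the table. Beyond, unlisted: a perforated steel tray with two steel fittings and a brass fork.
Mind the look-alikes: they are no part of the job. What is shaped like the part that bears reset_key_grip but red is not meant. Of the things shaped like the part that bears key_tray_in, the green one is meant.

How it is judged:
On the way, in this order (a step that is already met when the one before it is completed fails the run):
1. the yellow box's lock is turned clockwise to its stop (past 1.05 of 1.2 rad) (value of joint reset_lock above 1.05 rad), for 0.1 s.
2. the lock is turned back home (within 0.25 rad) (value of joint reset_lock below 0.25 rad), for 0.1 s.
At the end, for the whole second after the job is handed in: the yellow key is in the green tray (centre of its head inside the tray's walls and less than 55 mm above its floor), and the yellow box's lock is at home within 0.25 rad (x of reset_key_grip in the frame of key_tray_in between -0.081 and 0.081 m and y of reset_key_grip in the frame of key_tray_in between -0.076 and 0.076 m and z of reset_key_grip in the frame of key_tray_in below 0.055 m and value of joint reset_lock below 0.25 rad); the robot touches nothing.
It fails at once if the blue key is turned or moved (its listed point more than 12 mm from its start) (distance of mode_key_edge from where it was at the start of the episode above 0.012 m).
It also fails if it takes over 51 s, if anything falls off the work surface, if the arm or the gripper's body presses on something with over 40 N, if the wrist force passes 120 N, or if a joint passes its speed limit or range.

## Working session

There is one attempt and no reset: what is moved stays moved. The work goes in short steps, Python scripts to look and compute and a tool call to move; the robot and the scene stay as the last step left them, time stands still between calls to the robot, and variables do not carry over. Pictures are saved under pics/ and viewed, and the job is handed in when it is done.

Besides the shell and the picture viewer there is one more tool, called after "Call:" as a command line: name --argument value ..., lists and objects as JSON in quotes. arm_command: Moves the arm, as the interface text tells. Its arguments: {"type":"object","properties":{"steps":{"type":"array"},"newtons":{"type":"number"}},"required":["steps"]}

```bash
ls; mkdir -p pics; python3 - <<'E'
from cell import ctrl, optics
import cv2, numpy as np
np.set_printoptions(precision=4,suppress=True)
s=ctrl.read_state();print(s)
for n in("scene","side","wrist"):
    p=optics.camera_params(n);print(n,p)
    cv2.imwrite(f"pics/{n}0.png",optics.capture(n))
E
```

```text
pics
{'time_s': 0.0, 'joints': array([-1.5084,  0.3135,  1.4984,  0.    ,  1.331 , -0.2234]), 'qvel': array([-0.    , -0.0001,  0.001 ,  0.0016,  0.0007,  0.0006]), 'joint_efforts': array([  0.0007, -40.2206, -25.2271,   0.0694,   0.0352,  -0.0001]), 'tcp_pos': array([ 0.148 , -0.5035,  0.2382]), 'orientation': array([-3.1083, -0.4472, -0.0002]), 'ft_force': array([ 0.5432, -0.3504, -0.1071]), 'torque': array([-0.0323, -0.0601,  0.0034]), 'grip_width': 0.9996322291095348}
scene {'K': array([[470.7248,   0.    , 319.7093],
       [  0.    , 470.7248, 199.5387],
       [  0.    ,   0.    ,   1.    ]]), 'k1': -0.1287091382031952, 'pose': array([[-0.6237,  0.6041, -0.4961,  0.9825],
       [ 0.7816,  0.4749, -0.4044,  0.4906],
       [-0.0087, -0.64  , -0.7683,  0.9948],
       [ 0.    ,  0.    ,  0.    ,  1.    ]])}
side {'K': array([[485.6208,   0.    , 328.7159],
       [  0.    , 485.6208, 197.4325],
       [  0.    ,   0.    ,   1.    ]]), 'k1': 0.02350682139212855, 'pose': array([[-0.8944, -0.2291,  0.3842,  0.0455],
       [-0.4468,  0.4973, -0.7437,  0.7324],
       [-0.0207, -0.8368, -0.5471,  0.6223],
       [ 0.    ,  0.    ,  0.    ,  1.    ]])}
wrist {'K': array([[282.7412,   0.    , 317.8445],
       [  0.    , 282.7412, 197.8174],
       [  0.    ,   0.    ,   1.    ]]), 'k1': -0.023476543419031937, 'pose': array([[ 0.2828, -0.9175, -0.2795,  0.2209],
       [-0.9592, -0.2706, -0.0823, -0.4817],
       [-0.0002,  0.2913, -0.9566,  0.3841],
       [ 0.    ,  0.    ,  0.    ,  1.    ]])}
```

View pics/scene0.png

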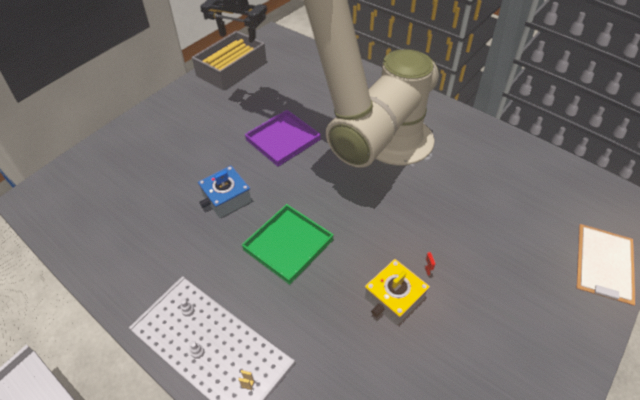

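View pics/side0.png

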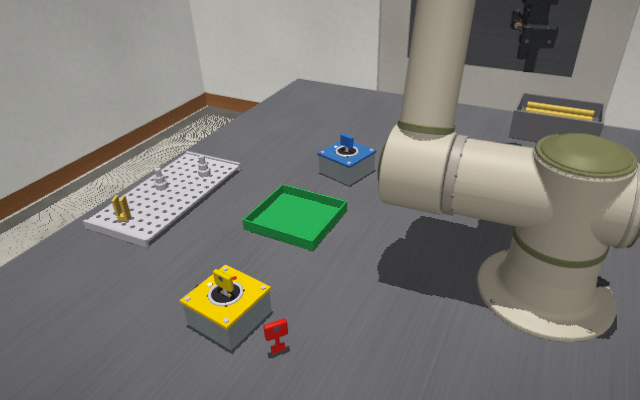

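View pics/wrist0.png

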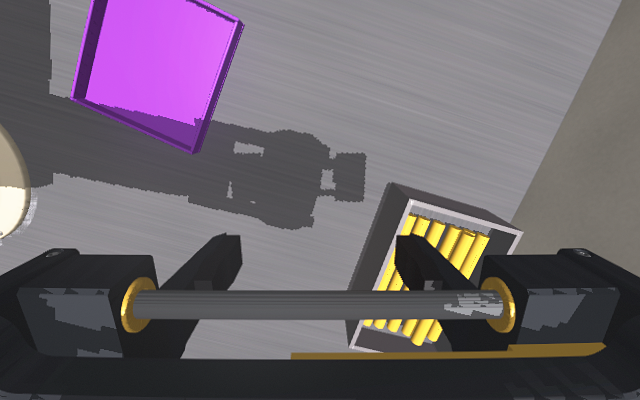

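Scene view: yellow key and box at about (398,285), blue box at (224,187), green tray at (288,243), purple tray at (283,138), red key at (430,263). Brass fork at (247,380) and yellow rods at (230,55) are also yellowish. I'll measure and crop next.

```bash
cat > h.py <<'E'
import numpy as np, cv2
from cell import ctrl, optics
np.set_printoptions(precision=4,suppress=True)
def ray(p,uv):
    uv=np.atleast_2d(np.asarray(uv,float)); K=p["K"];
    d=np.array([p["k1"],0,0,0,0.]) 
    n=cv2.undistortPoints(uv.reshape(-1,1,2),K,d,None,None,None).reshape(-1,2)
    D=np.c_[n,np.ones(len(n))]@p["pose"][:3,:3].T
    return p["pose"][:3,3],D
def onplane(p,uv,z):
    o,D=ray(p,uv); return o+D*((z-o[2])/D[:,2])[:,None]
def proj(p,X):
    X=np.atleast_2d(X); R=p["pose"][:3,:3]; Y=(X-p["pose"][:3,3])@R
    r,_=cv2.Rodrigues(np.eye(3)); 
    return cv2.projectPoints(Y,np.zeros(3),np.zeros(3),p["K"],np.array([p["k1"],0,0,0.]))[0].reshape(-1,2)
def tri(p1,u1,p2,u2):
    A=[];b=[]
    M=np.zeros((3,3));v=np.zeros(3)
    for p,u in((p1,u1),(p2,u2)):
        o,D=ray(p,u);d=D[0]/np.linalg.norm(D[0]);P=np.eye(3)-np.outer(d,d);M+=P;v+=P@o
    return np.linalg.solve(M,v)
E
python3 - <<'E'
from h import *
out=[]
for n,(u,v) in(("scene",(400,287)),("side",(228,300))):
    im=cv2.imread(f"pics/{n}0.png");p=optics.camera_params(n)
    hsv=cv2.cvtColor(im,cv2.COLOR_BGR2HSV)
    c=cv2.resize(im[v-50:v+50,u-50:u+50],(400,400),interpolation=cv2.INTER_CUBIC);out.append(c)
    for name,lo,hi,z,ctr in(("yel",(22,140,80),(32,255,255),.058,(u,v)),("green",(50,120,50),(80,255,255),.025,None),("blue",(100,140,50),(120,255,255),.058,None)):
        m=cv2.inRange(hsv,lo,hi)
        if ctr: k=np.zeros_like(m);k[v-60:v+60,u-60:u+60]=255;m&=k
        cs=cv2.findContours(m,cv2.RETR_EXTERNAL,cv2.CHAIN_APPROX_NONE)[0]
        c=max(cs,key=cv2.contourArea)
        h=cv2.convexHull(c); w=onplane(p,h.reshape(-1,2),z)[:,:2].astype(np.float32)
        print(n,name,cv2.contourArea(c),cv2.minAreaRect(w*1000))
cv2.imwrite("pics/crop1.png",np.hstack(out))
E
```

```text
scene yel 1849.5 ((469.1326599121094, 293.6517333984375), (104.88502502441406, 106.36625671386719), 82.49657440185547)
scene green 3715.5 ((511.8117980957031, 1.0778732299804688), (166.58811950683594, 175.9532928466797), 89.308837890625)
scene blue 966.0 ((498.7525939941406, -237.10882568359375), (103.42545318603516, 101.99480438232422), 74.56493377685547)
side yel 3042.0 ((468.3321533203125, 293.94195556640625), (106.94978332519531, 113.66682434082031), 82.3602066040039)
side green 4139.5 ((500.95245361328125, 7.454383850097656), (185.61019897460938, 184.95980834960938), 89.30448913574219)
side blue 885.0 ((501.9801025390625, -249.46218872070312), (130.1602020263672, 130.89317321777344), 74.53284454345703)
```

View pics/crop1.png

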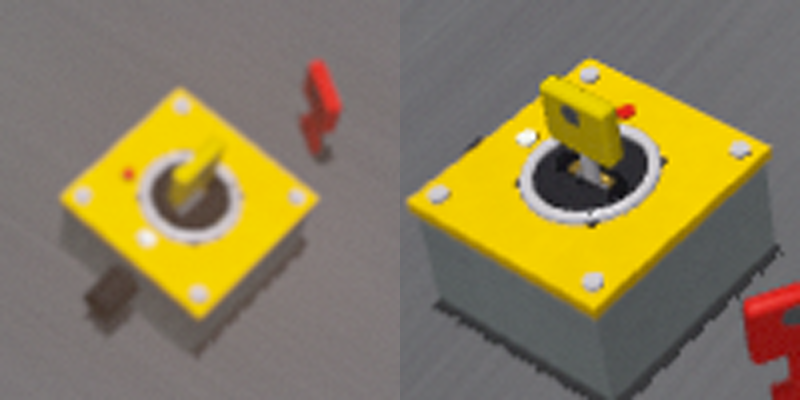

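```bash
python3 - <<'E'
from h import *
ps=optics.camera_params("scene");pd=optics.camera_params("side")
S=lambda x,y:(350+x/4-.375,237+y/4-.375); D=lambda x,y:(178+(x-400)/4-.375,250+y/4-.375)
print("white",onplane(ps,S(147,238),.058),onplane(pd,D(526,138),.058))
print("red",onplane(ps,S(128,174),.058),onplane(pd,D(625,112),.058))
print("ring",onplane(ps,S(189,196),.058),onplane(pd,D(589,172),.058))
# head top edge ends
a=tri(ps,S(218,140),pd,D(545,82)); b=tri(ps,S(172,178),pd,D(620,112)); print(a,b)
for z in(.1,):
  A=onplane(ps,[S(218,141),S(174,180)],z);B=onplane(pd,[D(546,82),D(620,112)],z);print(A,B)
for e in range(2):
  pass
print("tray floor/top", proj(ps,[[.505,.003,.025]]),proj(pd,[[.505,.003,.025]]))
# screws on plate
print(onplane(ps,[S(182,105),S(83,195),S(198,293),S(296,197)],.058).mean(0))
print(onplane(pd,[D(590,73),D(439,193),D(592,281),D(740,148)],.058).mean(0))
print(onplane(ps,S(320,155),.0),onplane(pd,[(278,352)],0))
E
```

```text
white [[0.5046 0.2885 0.058 ]] [[0.5054 0.2871 0.058 ]]
red [[0.4772 0.2572 0.058 ]] [[0.4771 0.2563 0.058 ]]
ring [[0.4678 0.2925 0.058 ]] [[0.4691 0.2922 0.058 ]]
[0.4667 0.3037 0.1212] [0.4683 0.2763 0.0725]
[[0.452  0.2953 0.1   ]
 [0.4876 0.2896 0.1   ]] [[0.4844 0.2908 0.1   ]
 [0.4467 0.2926 0.1   ]]
tray floor/top [[289.8688 239.6419]] [[294.9519 212.2457]]
[0.4675 0.2929 0.058 ]
[0.4689 0.291  0.058 ]
[[ 0.3627  0.3284 -0.    ]] [[0.3562 0.3184 0.    ]]
```

List of candidates for the key (scene pixels): the yellow head in the yellow box (398,283), the red free-standing key (430,263), the blue key (222,178), the brass fork (247,380) and the yellow rods (230,55). My choice is the yellow head at (398,283), confirmed in the crop: white mark along its width, red mark about 70° clockwise. The wanted tray is the green one at (288,243), not the purple one.

Call:
arm_command --steps '[{"x":0.045,"y":-0.002,"rz":-0.09,"grip":0},{"x":0.045,"y":-0.002,"rz":-0.09},{"x":0.045,"y":-0.002,"rz":-0.09},{"x":0.045,"y":-0.002,"rz":-0.09},{"x":0.045,"y":-0.002,"rz":-0.09},{"x":0.045,"y":-0.002,"rz":-0.09},{"x":0.045,"y":-0.002,"rz":-0.09},{"x":0.045,"y":-0.002,"rz":-0.09}]' --newtons 30

```text
$.steps[0]: bad value
```

Call:
arm_command --steps '[{"x":0.045,"y":-0.002,"z":0.0,"rx":0.0,"ry":0.0,"rz":-0.09,"grip":0.0},{"x":0.045,"y":-0.002,"z":0.0,"rx":0.0,"ry":0.0,"rz":-0.09,"grip":0.0},{"x":0.045,"y":-0.002,"z":0.0,"rx":0.0,"ry":0.0,"rz":-0.09,"grip":0.0},{"x":0.045,"y":-0.002,"z":0.0,"rx":0.0,"ry":0.0,"rz":-0.09,"grip":0.0},{"x":0.045,"y":-0.002,"z":0.0,"rx":0.0,"ry":0.0,"rz":-0.09,"grip":0.0},{"x":0.045,"y":-0.002,"z":0.0,"rx":0.0,"ry":0.0,"rz":-0.09,"grip":0.0}]' --newtons 30

```text
time_s: 0.75
tcp_pos: [0.3781, -0.3597, 0.2364]
orientation: [-2.868, -1.274, 0.0]
ft_force: [-0.6, 0.4, -1.2]
grip_width: 0.506
```

Call:
arm_command --steps '[{"x":0.046,"y":-0.002,"z":0.0,"rx":0.0,"ry":0.0,"rz":-0.09,"grip":0.0},{"x":0.046,"y":-0.002,"z":0.0,"rx":0.0,"ry":0.0,"rz":-0.09,"grip":0.0},{"x":0.046,"y":-0.002,"z":0.0,"rx":0.0,"ry":0.0,"rz":-0.09,"grip":0.0},{"x":0.046,"y":-0.002,"z":0.0,"rx":0.0,"ry":0.0,"rz":-0.09,"grip":0.0},{"x":0.046,"y":-0.002,"z":0.0,"rx":0.0,"ry":0.0,"rz":-0.09,"grip":0.0},{"x":0.046,"y":-0.002,"z":0.0,"rx":0.0,"ry":0.0,"rz":-0.09,"grip":0.0},{"x":0.046,"y":-0.002,"z":0.0,"rx":0.0,"ry":0.0,"rz":-0.09,"grip":0.0},{"x":0.046,"y":-0.002,"z":0.0,"rx":0.0,"ry":0.0,"rz":-0.09,"grip":0.0},{"x":0.046,"y":-0.002,"z":0.0,"rx":0.0,"ry":0.0,"rz":-0.09,"grip":0.0},{"x":0.046,"y":-0.002,"z":0.0,"rx":0.0,"ry":0.0,"rz":-0.09,"grip":0.0},{"x":0.046,"y":-0.002,"z":0.0,"rx":0.0,"ry":0.0,"rz":-0.09,"grip":0.0},{"x":0.046,"y":-0.002,"z":0.0,"rx":0.0,"ry":0.0,"rz":-0.09,"grip":0.0},{"x":0.0,"y":0.0,"z":0.0,"rx":0.0,"ry":0.0,"rz":-0.14,"grip":0.0},{"x":0.0,"y":0.0,"z":0.0,"rx":0.0,"ry":0.0,"rz":-0.14,"grip":0.0},{"x":0.0,"y":0.0,"z":0.0,"rx":0.0,"ry":0.0,"rz":-0.14,"grip":0.0},{"x":0.0,"y":0.0,"z":0.0,"rx":0.0,"ry":0.0,"rz":-0.14,"grip":0.0},{"x":0.0,"y":0.0,"z":0.0,"rx":0.0,"ry":0.0,"rz":-0.14,"grip":0.0},{"x":0.0,"y":0.0,"z":0.0,"rx":0.0,"ry":0.0,"rz":-0.14,"grip":0.0}]'

```text
time_s: 2.55
tcp_pos: [0.4696, 0.1846, 0.2343]
orientation: [-0.46, -3.099, -0.007]
ft_force: [-0.0, -0.7, -0.4]
grip_width: 0.502
```

```bash
cat >> h.py <<'E'
from scipy.spatial.transform import Rotation as Rn
def to(target,yaw):
    """shift (tool axes) and rz needed so that TCP at target, pointing down, tool x at yaw"""
    s=ctrl.read_state(); R=Rn.from_rotvec(s["orientation"]); M=R.as_matrix()
    G=np.array([[np.cos(yaw),np.sin(yaw),0],[np.sin(yaw),-np.cos(yaw),0],[0,0,-1]]).T
    G=np.c_[[np.cos(yaw),np.sin(yaw),0],[np.sin(yaw),-np.cos(yaw),0],[0,0,-1]]
    print("t",s["time_s"],"tcp",s["tcp_pos"],"yaw",np.degrees(np.arctan2(M[1,0],M[0,0])),"j",s["joints"],"F",s["ft_force"],"T",s["torque"],"g",s["grip_width"])
    print("shift",M.T@(np.array(target)-s["tcp_pos"]),"rot",Rn.from_matrix(M.T@G).as_rotvec())
E
python3 - <<'E'
from h import *
to([.4683,.2925,.2],np.radians(173))
p=optics.camera_params("wrist");cv2.imwrite("pics/w1.png",optics.capture("wrist"))
cv2.imwrite("pics/s1.png",optics.capture("side"))
print(proj(p,[[.4683,.2925,.058],[.4683,.2925,.1]]))
E
```

```text
t 2.55 tcp [0.4696 0.1846 0.2343] yaw 163.0947279221237 j [ 0.1386  0.2746  1.561   0.007   1.3135 -1.1389] F [-0.0225 -0.7124 -0.388 ] T [-0.0013 -0.1608  0.0218] g 0.5017545102105089
shift [0.0323 0.1027 0.0349] rot [ 0.0038 -0.0093 -0.1729]
[[407.0082 152.2665]
 [419.813  157.655 ]]
```

View pics/w1.png

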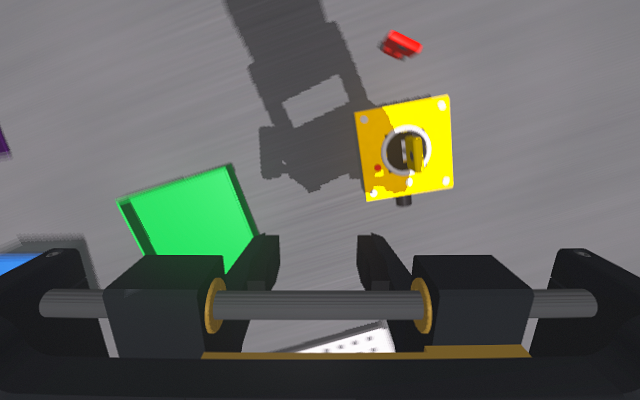

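The wrist picture shows the ring at (407,151), which matches the predicted (407,152). The key head is at about (416,153) and the red key is well away at (400,45). Moving above the key.

Call:
arm_command --steps '[{"x":0.011,"y":0.035,"z":0.01,"rx":0.0,"ry":-0.003,"rz":-0.06,"grip":0.0},{"x":0.009,"y":0.035,"z":0.01,"rx":0.0,"ry":-0.003,"rz":-0.06,"grip":0.0},{"x":0.006,"y":0.036,"z":0.01,"rx":0.0,"ry":-0.003,"rz":-0.05,"grip":0.0},{"x":0.0,"y":0.0,"z":0.0,"rx":0.0,"ry":0.0,"rz":0.0,"grip":0.0}]'

```text
time_s: 3.05
tcp_pos: [0.4703, 0.2969, 0.2036]
orientation: [0.227, 3.132, 0.006]
ft_force: [0.1, 0.2, -0.1]
grip_width: 0.5
```

```bash
python3 - <<'E'
from h import *
to([.4683,.2925,.12],np.radians(173))
p=optics.camera_params("wrist");im=optics.capture("wrist");cv2.imwrite("pics/w2.png",im)
print(proj(p,[[.4683,.2925,.058],[.4683,.2925,.1]]))
E
```

```text
t 3.05 tcp [0.4703 0.2969 0.2036] yaw 171.713740552788 j [ 0.3512  0.4077  1.4577  0.0029  1.2736 -1.0759] F [ 0.0586  0.2203 -0.1431] T [ 0.0541 -0.1738  0.0041] g 0.5001449298222274
shift [ 0.0014 -0.0049  0.0836] rot [ 0.0036  0.001  -0.0224]
[[312.4263 183.8179]
 [311.7115 195.0083]]
```

View pics/w2.png

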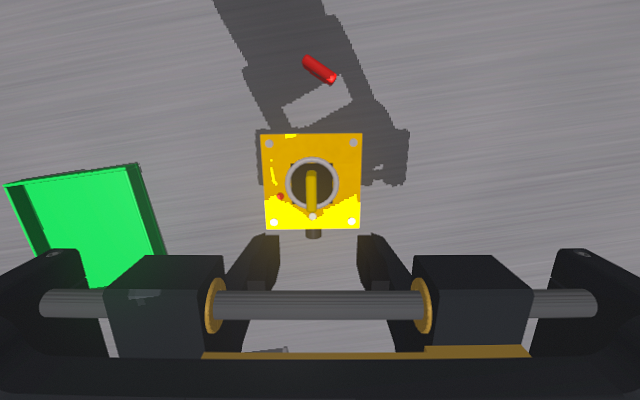

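The ring and key are centred at (312,184), as predicted, and the head is aligned with the image's vertical. Descending.

Call:
arm_command --steps '[{"x":0.001,"y":-0.005,"z":0.03,"rx":0.003,"ry":0.0,"rz":-0.02,"grip":0.0},{"x":0.0,"y":0.0,"z":0.03,"rx":0.0,"ry":0.0,"rz":0.0,"grip":0.0},{"x":0.0,"y":0.0,"z":0.03,"rx":0.0,"ry":0.0,"rz":0.0,"grip":0.0},{"x":0.0,"y":0.0,"z":0.0,"rx":0.0,"ry":0.0,"rz":0.0,"grip":0.0}]'

```text
time_s: 3.5
tcp_pos: [0.4707, 0.2876, 0.1138]
orientation: [0.221, 3.128, 0.001]
ft_force: [-0.1, 0.0, 0.7]
grip_width: 0.501
```

```bash
python3 - <<'E'
from h import *
to([.4683,.2925,.068],np.radians(173))
im=optics.capture("side");a=cv2.resize(im[220:350,150:350],(800,520),interpolation=cv2.INTER_CUBIC)
cv2.imwrite("pics/s2.png",a)
p=optics.camera_params("wrist");im=optics.capture("wrist");cv2.imwrite("pics/w3.png",im)
print(proj(p,[[.4683,.2925,.058],[.4683,.2925,.1]]))
E
```

```text
t 3.5 tcp [0.4707 0.2876 0.1138] yaw 171.93038416973633 j [ 0.3368  0.495   1.579  -0.0018  1.0622 -1.0923] F [-0.1493  0.0093  0.7159] T [ 0.0749 -0.1581  0.0014] g 0.5006423026632385
shift [0.0033 0.0045 0.0458] rot [ 0.001   0.0055 -0.0187]
[[321.8736 207.8943]
 [322.9162 230.4878]]
```

View pics/s2.png

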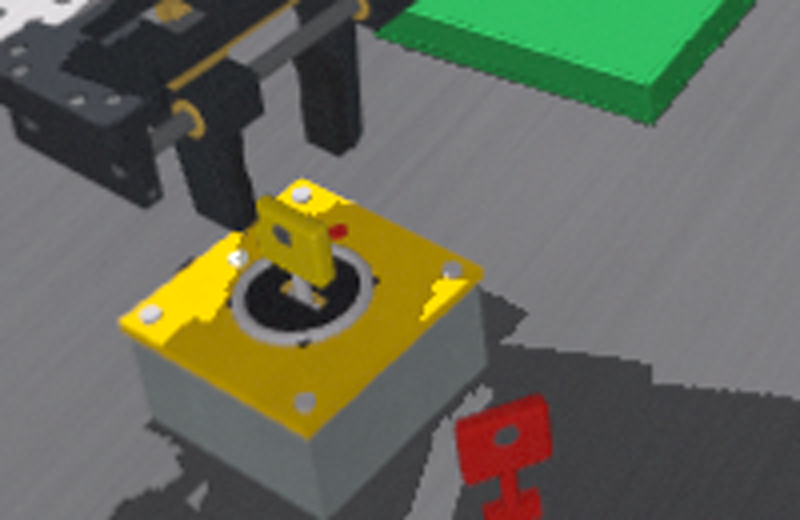

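View pics/w3.png

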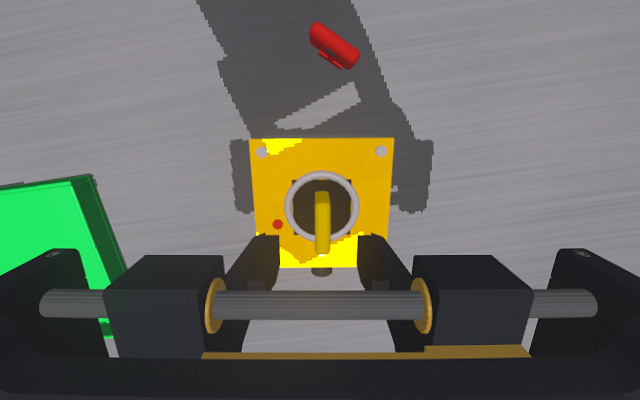

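The side view shows the fingers straddling the key, and in the wrist view the ring is at (321,206), within about 1 mm of the prediction. Going down the rest.

Call:
arm_command --steps '[{"x":0.003,"y":0.0045,"z":0.005,"rx":0.0,"ry":0.004,"rz":-0.018,"grip":0.0},{"x":0.0,"y":0.0,"z":0.015,"rx":0.0,"ry":0.0,"rz":0.0,"grip":0.0},{"x":0.0,"y":0.0,"z":0.015,"rx":0.0,"ry":0.0,"rz":0.0,"grip":0.0},{"x":0.0,"y":0.0,"z":0.005,"rx":0.0,"ry":0.0,"rz":0.0,"grip":0.0},{"x":0.0,"y":0.0,"z":0.0,"rx":0.0,"ry":0.0,"rz":0.0,"grip":0.0}]'

```text
time_s: 4.1
tcp_pos: [0.4741, 0.2953, 0.0839]
orientation: [0.19, 3.117, 0.014]
ft_force: [-0.9, 0.2, -0.6]
grip_width: 0.497
```

```bash
python3 - <<'E'
from h import *
to([.4683,.2925,.068],np.radians(173))
E
```

```text
t 4.1 tcp [0.4741 0.2953 0.0839] yaw 173.0095929089512 j [ 0.3469  0.5413  1.5943  0.0008  0.9849 -1.1024] F [-0.9235  0.215  -0.5605] T [ 0.0345 -0.1392  0.0043] g 0.4974955431709083
shift [ 0.0057 -0.0036  0.0158] rot [0.0101 0.0185 0.0003]
```

Call:
arm_command --steps '[{"x":0.006,"y":-0.003,"z":0.0,"rx":0.01,"ry":0.018,"rz":0.0,"grip":0.0}]'

```text
time_s: 4.2
tcp_pos: [0.4681, 0.2932, 0.0848]
orientation: [0.191, 3.134, 0.001]
ft_force: [-0.3, -0.8, 0.5]
grip_width: 0.5
```

Call:
arm_command --steps '[{"x":0.0,"y":0.0,"z":0.0,"rx":0.0,"ry":0.0,"rz":0.0,"grip":0.0}]'

```text
time_s: 4.3
tcp_pos: [0.4679, 0.2932, 0.0856]
orientation: [0.191, 3.135, 0.0]
ft_force: [-0.0, -0.5, 0.0]
grip_width: 0.499
```

```bash
python3 - <<'E'
from h import *
to([.4683,.2925,.068],np.radians(173))
E
```

```text
t 4.3 tcp [0.4679 0.2932 0.0856] yaw 173.0229627734963 j [ 0.3477  0.5362  1.5977 -0.0002  1.0065 -1.1012] F [-0.0112 -0.5327  0.04  ] T [-0.0151 -0.1754  0.0089] g 0.4986052088747014
shift [-0.0004 -0.0007  0.0176] rot [0.0004 0.0011 0.0004]
```

Call:
arm_command --steps '[{"x":0.0,"y":0.0,"z":0.006,"rx":0.0,"ry":0.0,"rz":0.0,"grip":0.0},{"x":0.0,"y":0.0,"z":0.006,"rx":0.0,"ry":0.0,"rz":0.0,"grip":0.0},{"x":0.0,"y":0.0,"z":0.005,"rx":0.0,"ry":0.0,"rz":0.0,"grip":0.0}]'

```text
time_s: 4.6
tcp_pos: [0.4686, 0.2935, 0.069]
orientation: [0.191, 3.132, 0.002]
ft_force: [-0.3, 0.3, -1.0]
grip_width: 0.505
```

```bash
python3 - <<'E'
from h import *
to([.4683,.2925,.068],np.radians(173))
E
```

```text
t 4.6 tcp [0.4686 0.2935 0.069 ] yaw 173.02383232030692 j [ 0.3477  0.5602  1.6094 -0.0002  0.9678 -1.1012] F [-0.2592  0.2639 -0.9836] T [ 0.0313 -0.138   0.0176] g 0.5052125304278124
shift [ 0.0002 -0.0011  0.001 ] rot [0.0018 0.0038 0.0004]
```

Call:
arm_command --steps '[{"x":0.0,"y":-0.001,"z":0.0,"rx":0.001,"ry":0.003,"rz":0.0,"grip":1.0},{"x":0.0,"y":0.0,"z":0.0,"rx":0.0,"ry":0.0,"rz":0.0,"grip":1.0},{"x":0.0,"y":0.0,"z":0.0,"rx":0.0,"ry":0.0,"rz":0.0,"grip":1.0},{"x":0.0,"y":0.0,"z":0.0,"rx":0.0,"ry":0.0,"rz":0.0,"grip":1.0},{"x":0.0,"y":0.0,"z":0.0,"rx":0.0,"ry":0.0,"rz":0.0,"grip":1.0}]' --newtons 25

```text
time_s: 5.1
tcp_pos: [0.4682, 0.2922, 0.068]
orientation: [-0.191, -3.135, 0.001]
ft_force: [0.7, -0.8, -0.3]
grip_width: 0.112
```

```bash
python3 - <<'E'
from h import *
to([.4683,.2925,.068],np.radians(173))
im=optics.capture("side");a=cv2.resize(im[220:350,150:350],(800,520),interpolation=cv2.INTER_CUBIC)
cv2.imwrite("pics/s3.png",a)
E
```

```text
t 5.1 tcp [0.4682 0.2922 0.068 ] yaw 173.02520316077457 j [ 0.3455  0.5619  1.6096  0.0001  0.9712 -1.1036] F [ 0.7379 -0.7559 -0.3437] T [-0.1829 -0.1233 -0.0167] g 0.11224248969832808
shift [-0.0001  0.0004  0.    ] rot [-0.0004 -0.001   0.0004]
```

View pics/s3.png

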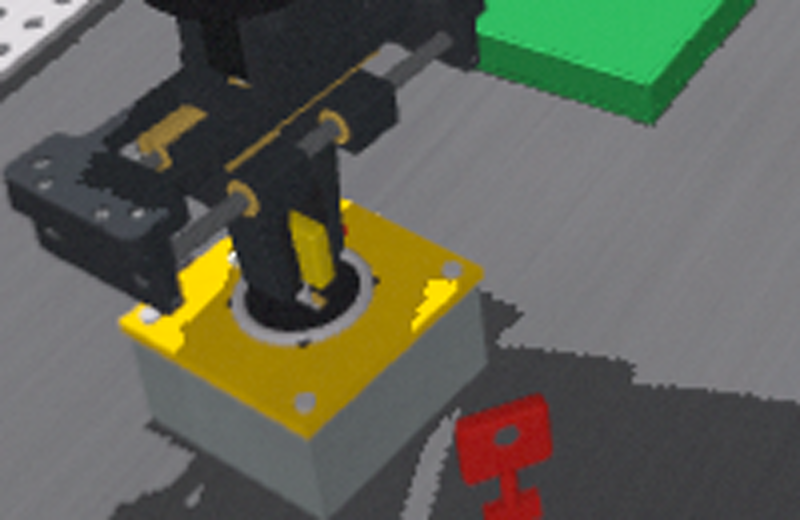

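Gripped at 9.9 mm, with the head visible between the fingers. Turning clockwise.

Call:
arm_command --steps '[{"x":0.0,"y":0.0,"z":0.0,"rx":0.0,"ry":0.0,"rz":0.08,"grip":1.0},{"x":0.0,"y":0.0,"z":0.0,"rx":0.0,"ry":0.0,"rz":0.08,"grip":1.0},{"x":0.0,"y":0.0,"z":0.0,"rx":0.0,"ry":0.0,"rz":0.08,"grip":1.0},{"x":0.0,"y":0.0,"z":0.0,"rx":0.0,"ry":0.0,"rz":0.08,"grip":1.0},{"x":0.0,"y":0.0,"z":0.0,"rx":0.0,"ry":0.0,"rz":0.08,"grip":1.0},{"x":0.0,"y":0.0,"z":0.0,"rx":0.0,"ry":0.0,"rz":0.0,"grip":1.0}]'

```text
time_s: 5.75
tcp_pos: [0.4679, 0.2915, 0.068]
orientation: [-0.832, -3.028, 0.003]
ft_force: [0.2, -0.6, -0.8]
grip_width: 0.111
```

```bash
python3 - <<'E'
from h import *
to([.4683,.2925,.068],np.radians(173)-1.3)
E
```

```text
t 5.75 tcp [0.4679 0.2915 0.068 ] yaw 149.27983186921247 j [ 0.3451  0.5615  1.6103 -0.0013  0.972  -0.6888] F [ 0.2371 -0.6456 -0.8079] T [-0.0045 -0.1529  0.0363] g 0.11085684631815237
shift [ 0.0002  0.001  -0.    ] rot [-0.0025  0.0005  0.886 ]
```

Call:
arm_command --steps '[{"x":0.0,"y":0.0008,"z":0.0,"rx":-0.002,"ry":0.0,"rz":0.08,"grip":1.0},{"x":0.0,"y":0.0,"z":0.0,"rx":0.0,"ry":0.0,"rz":0.08,"grip":1.0},{"x":0.0,"y":0.0,"z":0.0,"rx":0.0,"ry":0.0,"rz":0.08,"grip":1.0},{"x":0.0,"y":0.0,"z":0.0,"rx":0.0,"ry":0.0,"rz":0.08,"grip":1.0},{"x":0.0,"y":0.0,"z":0.0,"rx":0.0,"ry":0.0,"rz":0.08,"grip":1.0},{"x":0.0,"y":0.0,"z":0.0,"rx":0.0,"ry":0.0,"rz":0.08,"grip":1.0},{"x":0.0,"y":0.0,"z":0.0,"rx":0.0,"ry":0.0,"rz":0.08,"grip":1.0},{"x":0.0,"y":0.0,"z":0.0,"rx":0.0,"ry":0.0,"rz":0.08,"grip":1.0},{"x":0.0,"y":0.0,"z":0.0,"rx":0.0,"ry":0.0,"rz":0.08,"grip":1.0},{"x":0.0,"y":0.0,"z":0.0,"rx":0.0,"ry":0.0,"rz":0.0,"grip":1.0}]'

```text
time_s: 6.75
tcp_pos: [0.4678, 0.2911, 0.068]
orientation: [-1.85, -2.539, 0.006]
ft_force: [-0.9, -1.2, -0.5]
grip_width: 0.11
```

```bash
python3 - <<'E'
from h import *
to([.4683,.2925,.068],np.radians(173)-1.3)
E
```

```text
t 6.75 tcp [0.4678 0.2911 0.068 ] yaw 107.84591543955544 j [ 0.3449  0.5614  1.6106 -0.0023  0.9726  0.0348] F [-0.8789 -1.1726 -0.5134] T [-0.068  -0.1266  0.0017] g 0.11016500627358287
shift [ 0.0011  0.0009 -0.    ] rot [-0.0027  0.0023  0.1628]
```

Call:
arm_command --steps '[{"x":0.001,"y":0.0008,"z":0.0,"rx":0.0,"ry":0.0,"rz":0.05,"grip":1.0},{"x":0.0,"y":0.0,"z":0.0,"rx":0.0,"ry":0.0,"rz":0.05,"grip":1.0}]'

```text
time_s: 6.95
tcp_pos: [0.4678, 0.2914, 0.068]
orientation: [1.967, 2.449, -0.01]
ft_force: [-0.2, -0.1, -0.1]
grip_width: 0.111
```

Call:
arm_command --steps '[{"x":0.0,"y":0.0,"z":0.0,"rx":0.0,"ry":0.0,"rz":0.05,"grip":1.0},{"x":0.0,"y":0.0,"z":0.0,"rx":0.0,"ry":0.0,"rz":0.03,"grip":1.0}]'

```text
time_s: 7.15
tcp_pos: [0.4677, 0.2913, 0.068]
orientation: [2.059, 2.372, -0.011]
ft_force: [0.8, 0.0, -0.9]
grip_width: 0.111
```

```bash
python3 - <<'E'
from h import *
to([.4683,.2925,.068],np.radians(173)-1.3)
im=optics.capture("side");a=cv2.resize(im[220:350,150:350],(800,520),interpolation=cv2.INTER_CUBIC)
cv2.imwrite("pics/s4.png",a)
to([.4683,.2925,.068],np.radians(173)-1.3)
E
```

```text
t 7.15 tcp [0.4677 0.2913 0.068 ] yaw 98.08606382481427 j [ 0.3461  0.5627  1.6081 -0.0045  0.9765  0.2076] F [ 0.8402  0.0066 -0.9252] T [-0.1161 -0.155   0.137 ] g 0.11065706383745462
shift [0.0011 0.0008 0.    ] rot [-0.0048  0.0048 -0.0075]
t 7.2 tcp [0.4677 0.2914 0.068 ] yaw 97.99703127920154 j [ 0.3462  0.5627  1.6081 -0.0045  0.9764  0.2091] F [ 0.1569 -0.2601 -0.9533] T [-0.0769 -0.115   0.0295] g 0.111237286373836
shift [0.001  0.0008 0.    ] rot [-0.0048  0.0047 -0.0091]
```

View pics/s4.png

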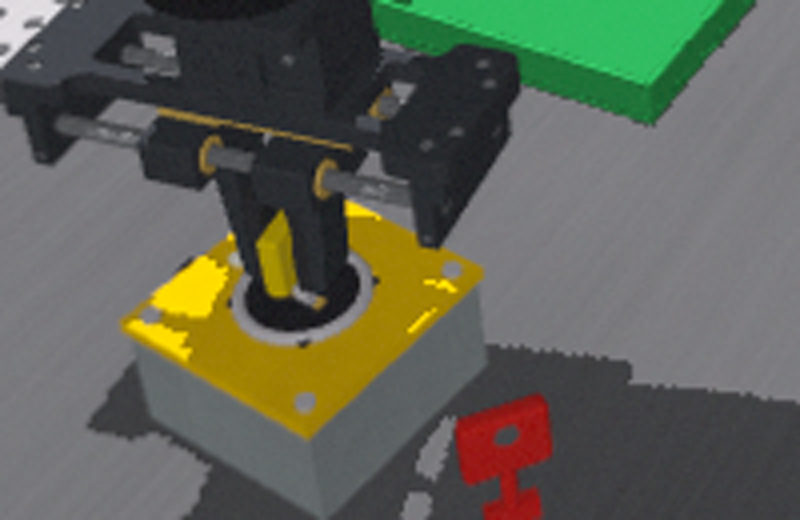

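Call:
arm_command --steps '[{"x":0.0,"y":0.0,"z":0.0,"rx":-0.003,"ry":0.003,"rz":0.04,"grip":1.0}]'

```text
time_s: 7.3
tcp_pos: [0.4676, 0.2913, 0.068]
orientation: [2.105, 2.331, -0.004]
ft_force: [-0.6, -1.6, -0.9]
grip_width: 0.109
```

```bash
python3 - <<'E'
from h import *
to([.4683,.2925,.068],np.radians(173)-1.3)
im=optics.capture("wrist");cv2.imwrite("pics/w5.png",im)
ims=optics.capture("scene");
a=cv2.resize(ims[240:320,350:450],(500,400),interpolation=cv2.INTER_CUBIC)
cv2.imwrite("pics/c5.png",a)
to([.4683,.2925,.068],np.radians(173)-1.3)
E
```

```text
t 7.3 tcp [0.4676 0.2913 0.068 ] yaw 95.84047319459465 j [ 0.3452  0.5609  1.6113 -0.0019  0.9716  0.2444] F [-0.5522 -1.5796 -0.8661] T [-0.2816 -0.0693  0.1781] g 0.10901667762353189
shift [0.0011 0.0008 0.    ] rot [-0.0018  0.002  -0.0467]
t 7.4 tcp [0.4676 0.2913 0.068 ] yaw 95.82581541988746 j [ 0.3451  0.5608  1.6114 -0.002   0.9714  0.2446] F [ 0.2845 -0.0899 -0.9498] T [-0.1389 -0.1424  0.2207] g 0.1090420706399587
shift [0.0011 0.0008 0.    ] rot [-0.0017  0.002  -0.0469]
```

View pics/w5.png

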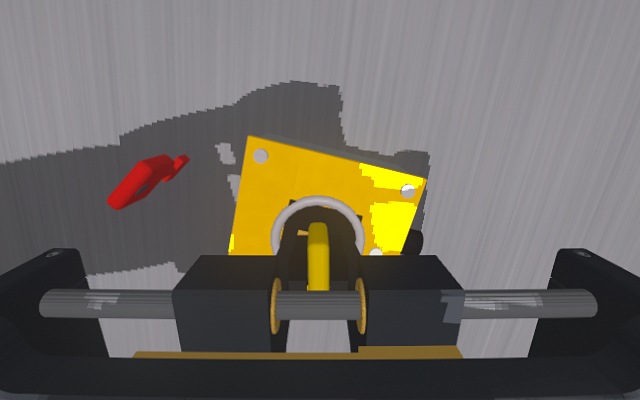

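View pics/c5.png

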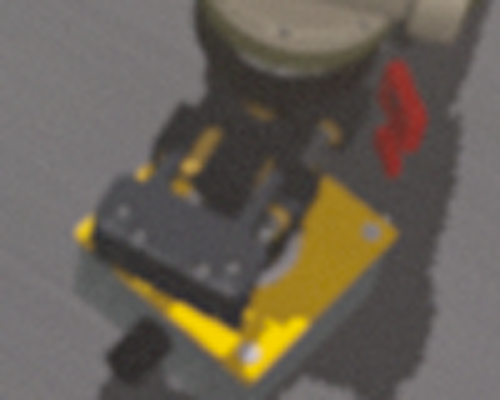

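The head follows the gripper, and there is a steady 0.22 N m about z, so it is at the stop (turned 1.35 rad). Turning back.

Call:
arm_command --steps '[{"x":0.0,"y":0.0,"z":0.0,"rx":0.0,"ry":0.0,"rz":-0.08,"grip":1.0},{"x":0.0,"y":0.0,"z":0.0,"rx":0.0,"ry":0.0,"rz":-0.08,"grip":1.0},{"x":0.0,"y":0.0,"z":0.0,"rx":0.0,"ry":0.0,"rz":-0.08,"grip":1.0},{"x":0.0,"y":0.0,"z":0.0,"rx":0.0,"ry":0.0,"rz":-0.08,"grip":1.0},{"x":0.0,"y":0.0,"z":0.0,"rx":0.0,"ry":0.0,"rz":-0.08,"grip":1.0},{"x":0.0,"y":0.0,"z":0.0,"rx":0.0,"ry":0.0,"rz":-0.08,"grip":1.0},{"x":0.0,"y":0.0,"z":0.0,"rx":0.0,"ry":0.0,"rz":-0.08,"grip":1.0},{"x":0.0,"y":0.0,"z":0.0,"rx":0.0,"ry":0.0,"rz":-0.08,"grip":1.0},{"x":0.0,"y":0.0,"z":0.0,"rx":0.0,"ry":0.0,"rz":-0.08,"grip":1.0},{"x":0.0,"y":0.0,"z":0.0,"rx":0.0,"ry":0.0,"rz":-0.08,"grip":1.0},{"x":0.0,"y":0.0,"z":0.0,"rx":0.0,"ry":0.0,"rz":-0.08,"grip":1.0},{"x":0.0,"y":0.0,"z":0.0,"rx":0.0,"ry":0.0,"rz":-0.08,"grip":1.0},{"x":0.0,"y":0.0,"z":0.0,"rx":0.0,"ry":0.0,"rz":-0.08,"grip":1.0},{"x":0.0,"y":0.0,"z":0.0,"rx":0.0,"ry":0.0,"rz":-0.08,"grip":1.0},{"x":0.0,"y":0.0,"z":0.0,"rx":0.0,"ry":0.0,"rz":-0.08,"grip":1.0},{"x":0.0,"y":0.0,"z":0.0,"rx":0.0,"ry":0.0,"rz":0.0,"grip":1.0}]'

```text
time_s: 9.0
tcp_pos: [0.4675, 0.2919, 0.0682]
orientation: [-0.282, -3.126, 0.002]
ft_force: [0.9, -0.5, 0.4]
grip_width: 0.106
```

```bash
python3 - <<'E'
from h import *
to([.4683,.2925,.068],np.radians(173))
E
```

```text
t 9.0 tcp [0.4675 0.2919 0.0682] yaw 169.70475121195793 j [ 0.3454  0.5614  1.61    0.0003  0.9734 -1.0459] F [ 0.8719 -0.4547  0.3896] T [-0.0593 -0.1594 -0.0401] g 0.1062808394665501
shift [-0.0007  0.0007  0.0002] rot [-0.0013 -0.0029 -0.0575]
```

Call:
arm_command --steps '[{"x":0.0,"y":0.0,"z":0.0,"rx":0.0,"ry":-0.002,"rz":-0.05,"grip":1.0},{"x":0.0,"y":0.0,"z":0.0,"rx":0.0,"ry":0.0,"rz":-0.01,"grip":1.0},{"x":0.0,"y":0.0,"z":0.0,"rx":0.0,"ry":0.0,"rz":0.0,"grip":1.0}]'

```text
time_s: 9.3
tcp_pos: [0.4675, 0.292, 0.0681]
orientation: [-0.189, -3.134, 0.002]
ft_force: [-0.1, -0.9, -0.7]
grip_width: 0.113
```

```bash
python3 - <<'E'
from h import *
to([.4683,.2925,.068],np.radians(173))
im=optics.capture("wrist");cv2.imwrite("pics/w6.png",cv2.resize(im[150:300,200:440],(800,500),interpolation=cv2.INTER_CUBIC))
im=optics.capture("side");a=cv2.resize(im[220:350,150:350],(800,520),interpolation=cv2.INTER_CUBIC)
cv2.imwrite("pics/s6.png",a)
to([.4683,.2925,.068],np.radians(173))
E
```

```text
t 9.3 tcp [0.4675 0.292  0.0681] yaw 173.09769103603583 j [ 0.3459  0.5608  1.6111 -0.0006  0.9715 -1.1041] F [-0.1016 -0.9311 -0.6768] T [-0.081  -0.1182 -0.0158] g 0.1127764904072684
shift [-0.0008  0.0006  0.0001] rot [-0.0013 -0.0014  0.0017]
t 9.4 tcp [0.4675 0.2919 0.0682] yaw 173.10101997174328 j [ 0.3459  0.5607  1.6111 -0.0007  0.9715 -1.1041] F [ 0.1249 -0.4302 -0.2457] T [-0.0867 -0.0905 -0.0227] g 0.11585646787555579
shift [-0.0007  0.0006  0.0002] rot [-0.0012 -0.0013  0.0018]
```

View pics/w6.png

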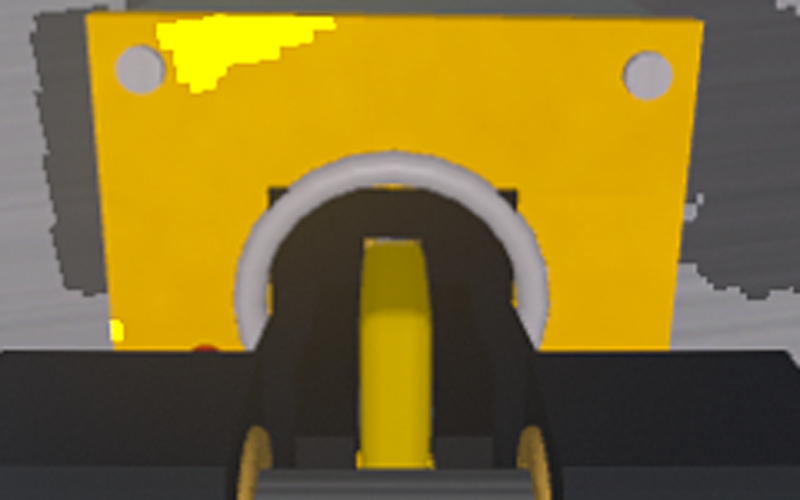

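View pics/s6.png

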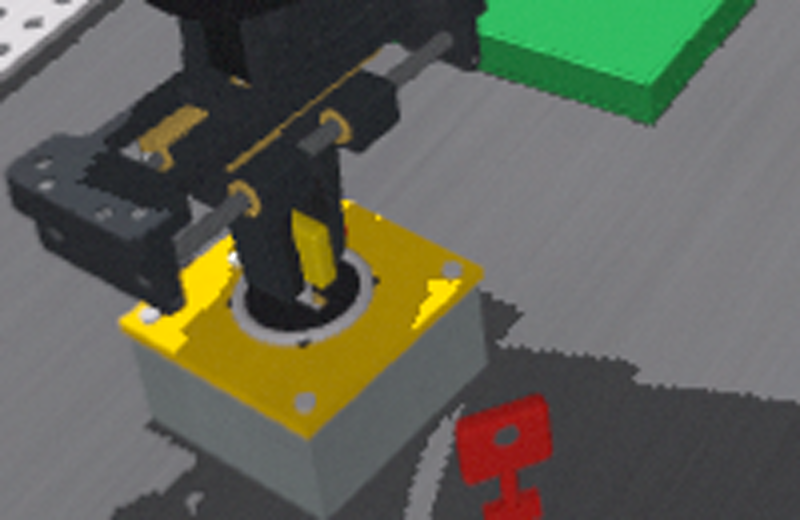

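The key is back in line with the box. I'll over-turn slightly to take up the play, return, then draw up.

Call:
arm_command --steps '[{"x":0.0,"y":0.0,"z":0.0,"rx":0.0,"ry":0.0,"rz":-0.07,"grip":1.0},{"x":0.0,"y":0.0,"z":0.0,"rx":0.0,"ry":0.0,"rz":0.0,"grip":1.0}]'

```text
time_s: 9.6
tcp_pos: [0.4674, 0.2919, 0.0681]
orientation: [-0.079, -3.139, 0.002]
ft_force: [-0.2, -1.0, -0.5]
grip_width: 0.109
```

Call:
arm_command --steps '[{"x":0.0,"y":0.0,"z":0.0,"rx":0.0,"ry":0.0,"rz":0.07,"grip":1.0},{"x":0.0,"y":0.0,"z":0.0,"rx":0.0,"ry":0.0,"rz":0.0,"grip":1.0}]' --newtons 35

```text
time_s: 9.8
tcp_pos: [0.4675, 0.2921, 0.0682]
orientation: [-0.198, -3.134, 0.001]
ft_force: [0.8, 0.8, -1.0]
grip_width: 0.109
```

Call:
arm_command --steps '[{"x":0.0,"y":0.0,"z":-0.005,"rx":0.0,"ry":0.0,"rz":0.0,"grip":1.0},{"x":0.0,"y":0.0,"z":-0.005,"rx":0.0,"ry":0.0,"rz":0.0,"grip":1.0},{"x":0.0,"y":0.0,"z":0.0,"rx":0.0,"ry":0.0,"rz":0.0,"grip":1.0}]'

```text
time_s: 10.1
tcp_pos: [0.4678, 0.2923, 0.0793]
orientation: [-0.197, -3.135, 0.001]
ft_force: [0.1, -0.6, -1.6]
grip_width: 0.108
```

```bash
python3 - <<'E'
from h import *
to([.4683,.2925,.1],np.radians(173))
E
```

```text
t 10.1 tcp [0.4678 0.2923 0.0793] yaw 172.81342367499045 j [ 0.3461  0.5449  1.6028 -0.0002  0.9948 -1.0992] F [ 0.1405 -0.6436 -1.5758] T [ 0.021  -0.1961  0.0042] g 0.10762102362725902
shift [-0.0005  0.0003 -0.0207] rot [-0.0005 -0.0007 -0.0033]
```

Rising freely with no pull force. Continuing up.

Call:
arm_command --steps '[{"x":0.0,"y":0.0,"z":-0.006,"rx":0.0,"ry":0.0,"rz":0.0,"grip":1.0},{"x":0.0,"y":0.0,"z":-0.006,"rx":0.0,"ry":0.0,"rz":0.0,"grip":1.0},{"x":0.0,"y":0.0,"z":-0.006,"rx":0.0,"ry":0.0,"rz":0.0,"grip":1.0},{"x":0.0,"y":0.0,"z":-0.015,"rx":0.0,"ry":0.0,"rz":0.0,"grip":1.0},{"x":0.0,"y":0.0,"z":-0.02,"rx":0.0,"ry":0.0,"rz":0.0,"grip":1.0},{"x":0.0,"y":0.0,"z":0.0,"rx":0.0,"ry":0.0,"rz":0.0,"grip":1.0}]'

```text
time_s: 10.7
tcp_pos: [0.4679, 0.2924, 0.1362]
orientation: [0.196, 3.135, -0.0]
ft_force: [-0.3, -0.1, -0.5]
grip_width: 0.113
```

```bash
python3 - <<'E'
from h import *
to([.507,.004,.15],np.radians(173))
im=optics.capture("side");cv2.imwrite("pics/s7.png",im)
E
```

```text
t 10.7 tcp [0.4679 0.2924 0.1362] yaw 172.85112585633655 j [ 0.3461  0.4698  1.5526 -0.0001  1.1191 -1.0998] F [-0.3032 -0.1444 -0.5143] T [ 0.0475 -0.2048 -0.0022] g 0.11312540477566492
shift [-0.0747 -0.2813 -0.0137] rot [-0.      0.0001 -0.0026]
```

View pics/s7.png

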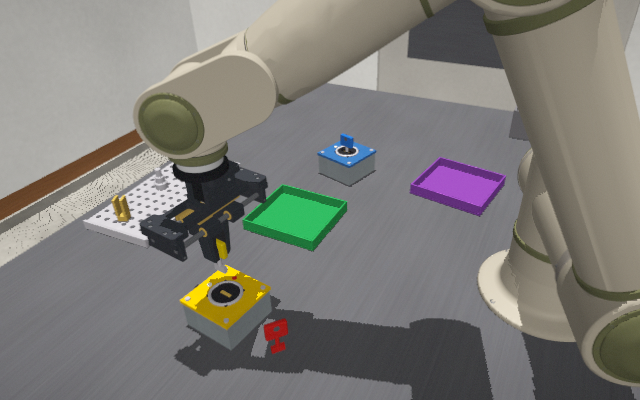

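The key is out and held; the slot in the plug shows at (226,293). Moving over the green tray.

Call:
arm_command --steps '[{"x":-0.0093,"y":-0.035,"z":0.0,"rx":0.0,"ry":0.0,"rz":0.0,"grip":1.0},{"x":-0.0093,"y":-0.035,"z":0.0,"rx":0.0,"ry":0.0,"rz":0.0,"grip":1.0},{"x":-0.0093,"y":-0.035,"z":0.0,"rx":0.0,"ry":0.0,"rz":0.0,"grip":1.0},{"x":-0.0093,"y":-0.035,"z":0.0,"rx":0.0,"ry":0.0,"rz":0.0,"grip":1.0},{"x":-0.0093,"y":-0.035,"z":0.0,"rx":0.0,"ry":0.0,"rz":0.0,"grip":1.0},{"x":-0.0093,"y":-0.035,"z":0.0,"rx":0.0,"ry":0.0,"rz":0.0,"grip":1.0},{"x":-0.0093,"y":-0.035,"z":0.0,"rx":0.0,"ry":0.0,"rz":0.0,"grip":1.0},{"x":-0.0093,"y":-0.03,"z":0.0,"rx":0.0,"ry":0.0,"rz":0.0,"grip":1.0},{"x":0.0,"y":0.0,"z":0.0,"rx":0.0,"ry":0.0,"rz":0.0,"grip":1.0}]'

```text
time_s: 11.65
tcp_pos: [0.5044, -0.0001, 0.1262]
orientation: [-0.19, -3.123, 0.002]
ft_force: [-0.3, -0.6, -1.0]
grip_width: 0.108
```

```bash
python3 - <<'E'
from h import *
to([.506,.004,.037],np.radians(173))
im=optics.capture("side");cv2.imwrite("pics/s8.png",im)
E
```

```text
t 11.65 tcp [ 0.5044 -0.0001  0.1262] yaw 173.02549070211617 j [-0.2312  0.3955  1.6981 -0.0038  1.0603 -1.6784] F [-0.3164 -0.5842 -0.9507] T [ 0.026  -0.1681  0.0019] g 0.10823266321924596
shift [-0.0023  0.0044  0.0892] rot [-0.0019 -0.0126  0.0005]
```

View pics/s8.png

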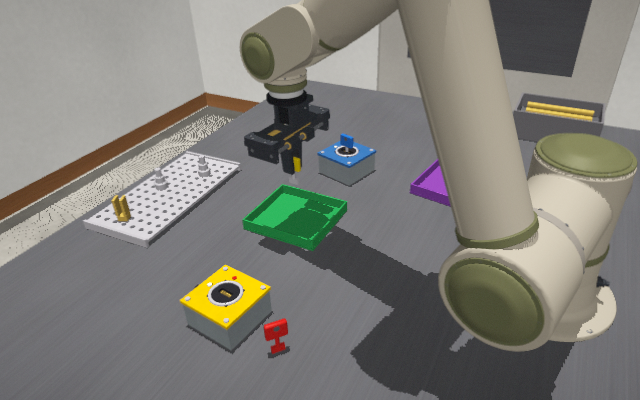

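The key is held over the tray. The lock slot at (226,293) points at the white mark (home). Lowering, with small corrections.

Call:
arm_command --steps '[{"x":-0.002,"y":0.004,"z":0.02,"rx":0.0,"ry":-0.012,"rz":0.0,"grip":1.0},{"x":0.0,"y":0.0,"z":0.02,"rx":0.0,"ry":0.0,"rz":0.0,"grip":1.0},{"x":0.0,"y":0.0,"z":0.02,"rx":0.0,"ry":0.0,"rz":0.0,"grip":1.0},{"x":0.0,"y":0.0,"z":0.01,"rx":0.0,"ry":0.0,"rz":0.0,"grip":1.0},{"x":0.0,"y":0.0,"z":0.0,"rx":0.0,"ry":0.0,"rz":0.0,"grip":1.0}]'

```text
time_s: 12.2
tcp_pos: [0.5042, 0.0101, 0.0518]
orientation: [-0.184, -3.132, -0.0]
ft_force: [-0.6, 0.3, 0.3]
grip_width: 0.109
```

```bash
python3 - <<'E'
from h import *
to([.506,.004,.037],np.radians(173))
im=optics.capture("side");cv2.imwrite("pics/s9.png",cv2.resize(im[100:260,200:380],(720,600*16//15)[:2] if 0 else (675,600),interpolation=cv2.INTER_CUBIC))
E
```

```text
t 12.2 tcp [0.5042 0.0101 0.0518] yaw 173.26116226415448 j [-0.2125  0.5056  1.7643 -0.0006  0.8757 -1.6653] F [-0.5885  0.2701  0.3437] T [ 0.0441 -0.1839 -0.0167] g 0.1089655976554915
shift [-0.0025 -0.0058  0.0147] rot [-0.0001 -0.0041  0.0046]
```

View pics/s9.png

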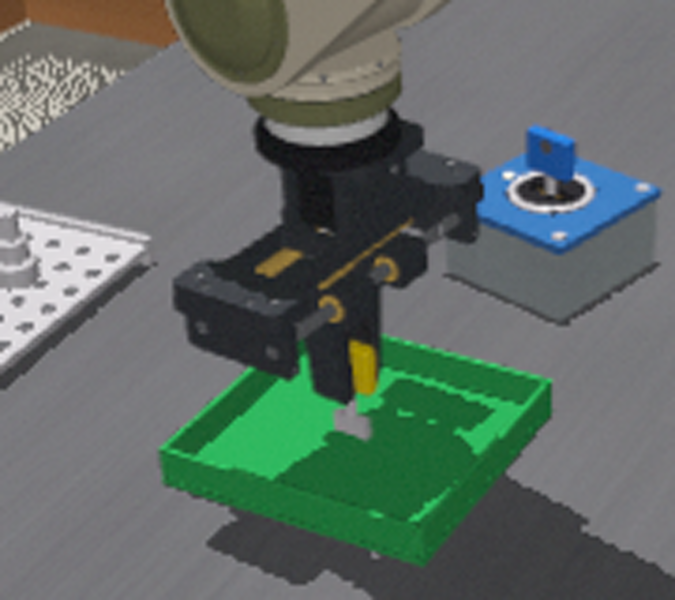

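The key is over the middle of the tray and the blue box is clear. Setting it down.

Call:
arm_command --steps '[{"x":-0.001,"y":-0.003,"z":0.006,"rx":0.0,"ry":-0.003,"rz":0.0,"grip":1.0},{"x":-0.001,"y":-0.002,"z":0.005,"rx":0.0,"ry":0.0,"rz":0.0,"grip":1.0},{"x":0.0,"y":0.0,"z":0.002,"rx":0.0,"ry":0.0,"rz":0.0,"grip":1.0},{"x":0.0,"y":0.0,"z":0.0,"rx":0.0,"ry":0.0,"rz":0.0,"grip":1.0}]'

```text
time_s: 12.65
tcp_pos: [0.5072, 0.0046, 0.0404]
orientation: [0.184, 3.132, -0.001]
ft_force: [0.3, 0.1, -0.3]
grip_width: 0.105
```

```bash
python3 - <<'E'
from h import *
to([.506,.004,.036],np.radians(173))
E
```

```text
t 12.65 tcp [0.5072 0.0046 0.0404] yaw 173.29188733248915 j [-0.2223  0.5268  1.7676 -0.0001  0.8433 -1.676 ] F [ 0.2792  0.0851 -0.3108] T [ 0.0282 -0.127   0.0303] g 0.10514246313613024
shift [ 0.0011 -0.0007  0.0044] rot [-0.0004  0.0039  0.0051]
```

Call:
arm_command --steps '[{"x":0.0,"y":0.0,"z":0.003,"rx":0.0,"ry":0.0,"rz":0.0,"grip":1.0},{"x":0.0,"y":0.0,"z":0.002,"rx":0.0,"ry":0.0,"rz":0.0,"grip":1.0},{"x":0.0,"y":0.0,"z":0.0,"rx":0.0,"ry":0.0,"rz":0.0,"grip":0.3},{"x":0.0,"y":0.0,"z":0.0,"rx":0.0,"ry":0.0,"rz":0.0,"grip":0.0},{"x":0.0,"y":0.0,"z":0.0,"rx":0.0,"ry":0.0,"rz":0.0,"grip":-0.3},{"x":0.0,"y":0.0,"z":0.0,"rx":0.0,"ry":0.0,"rz":0.0,"grip":-0.6},{"x":0.0,"y":0.0,"z":0.0,"rx":0.0,"ry":0.0,"rz":0.0,"grip":-0.6},{"x":0.0,"y":0.0,"z":0.0,"rx":0.0,"ry":0.0,"rz":0.0,"grip":-0.6}]'

```text
time_s: 13.45
tcp_pos: [0.5078, 0.0044, 0.0358]
orientation: [0.184, 3.131, -0.002]
ft_force: [-0.4, 0.2, 0.7]
grip_width: 0.632
```

```bash
python3 - <<'E'
from h import *
to([.506,.004,.15],np.radians(173))
im=optics.capture("side");cv2.imwrite("pics/s10.png",cv2.resize(im[100:260,200:380],(675,600),interpolation=cv2.INTER_CUBIC))
E
```

```text
t 13.45 tcp [0.5078 0.0044 0.0358] yaw 173.28386880718395 j [-0.2223  0.5351  1.7695 -0.0001  0.8314 -1.6759] F [-0.3689  0.2485  0.6674] T [ 0.0186 -0.1248  0.027 ] g 0.63163863067482
shift [ 0.0011 -0.0007 -0.1142] rot [-0.0006  0.0056  0.005 ]
```

View pics/s10.png

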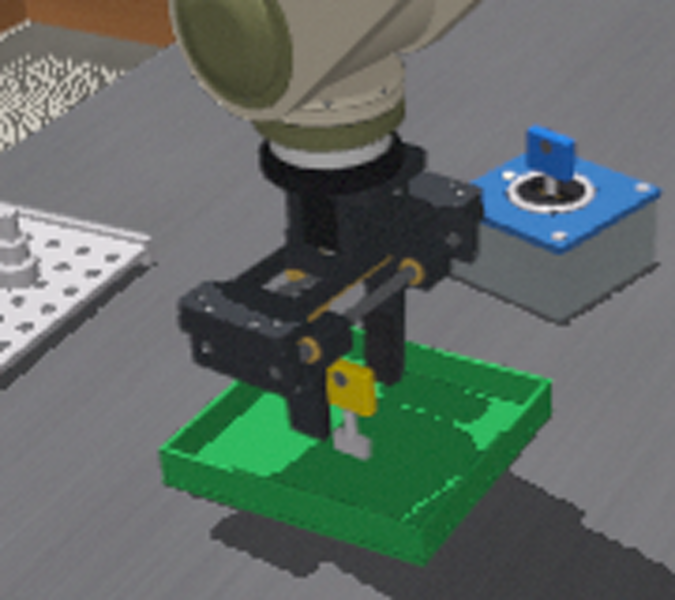

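The key stands freely in the tray. Retreating straight up.

Call:
arm_command --steps '[{"x":0.0,"y":0.0,"z":-0.005,"rx":0.0,"ry":0.0,"rz":0.0,"grip":-0.6},{"x":0.0,"y":0.0,"z":-0.01,"rx":0.0,"ry":0.0,"rz":0.0,"grip":-0.6},{"x":0.0,"y":0.0,"z":-0.02,"rx":0.0,"ry":0.0,"rz":0.0,"grip":-0.6},{"x":0.0,"y":0.0,"z":-0.02,"rx":0.0,"ry":0.0,"rz":0.0,"grip":-0.6},{"x":0.0,"y":0.0,"z":-0.02,"rx":0.0,"ry":0.0,"rz":0.0,"grip":-0.6},{"x":0.0,"y":0.0,"z":-0.03,"rx":0.0,"ry":0.0,"rz":0.0,"grip":-0.6},{"x":0.0,"y":0.0,"z":-0.03,"rx":0.0,"ry":0.0,"rz":0.0,"grip":-0.6},{"x":0.0,"y":0.0,"z":0.0,"rx":0.0,"ry":0.0,"rz":0.0,"grip":-0.6},{"x":0.0,"y":0.0,"z":0.0,"rx":0.0,"ry":0.0,"rz":0.0,"grip":-0.6}]'

```text
time_s: 14.4
tcp_pos: [0.5066, 0.0047, 0.1815]
orientation: [0.184, 3.128, -0.002]
ft_force: [0.1, 0.6, -0.5]
grip_width: 0.798
```

```bash
python3 - <<'E'
from h import *
to([.506,.004,.15],np.radians(173))
im=optics.capture("side");a=cv2.resize(im[150:250,230:370],(560,400),interpolation=cv2.INTER_CUBIC)
b=cv2.resize(im[255:355,170:300],(520,400),interpolation=cv2.INTER_CUBIC)[:, :240*2]
cv2.imwrite("pics/s11.png",np.hstack([a[:, 100:420],b[:, :480]]))
E
```

```text
t 14.4 tcp [0.5066 0.0047 0.1815] yaw 173.28330728842124 j [-0.2223  0.3216  1.6424 -0.      1.1688 -1.6759] F [ 0.1478  0.613  -0.4635] T [ 0.022  -0.1325  0.0367] g 0.7982077229538085
shift [ 0.0008 -0.0007  0.0315] rot [-0.0009  0.0087  0.0049]
```

View pics/s11.png

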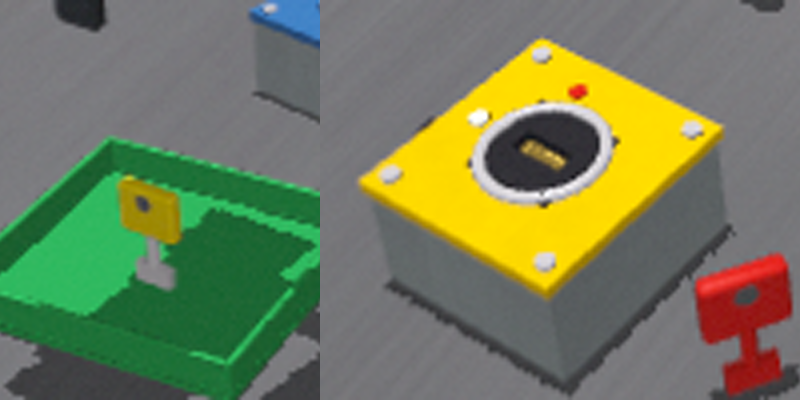

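The key stands in the middle of the green tray, the slot points at the white mark (home), and the gripper is clear. Handing in.

```bash
python3 -c "
from cell import ctrl
print(ctrl.finish_job())"
```

```text
the job is handed in; nothing more can be done
None
```

I carried out the whole job and handed it in at about 14.5 s of the 51 s; `finish_job` gives no verdict.

- **Turning:** I gripped the yellow key and turned it clockwise 1.35 rad, where a steady moment of about 0.2 N m showed it was at the stop. I turned it back to its start, with a brief 0.07 rad over-turn to take up the lock's play.
- **Moving:** The key lifted straight out with no noticeable pull, and I released it upright in the green tray.
- **Last checks:** The final side picture shows the yellow key standing in the middle of the green tray and the empty lock slot pointing at the white home mark. The gripper is well above everything. The blue key looked unmoved in the pictures taken beside it; the final crop cuts it off.
- **Limits of the checks:** The lock angle has no sensor, so I judged it only from tool angle, moment and pictures. None of the final checks failed or disagreed. On the way down to the key the arm drifted about 6 mm, and I corrected that before gripping.

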